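# Clear the angle plate and hold the rail flush on its slope

### The job

Ready a bevel cut: pick up the sanding block and use it to sweep the three offcuts off the sloping bed of the tilting angle plate, then lay the block flat on the saw table again. Then take the grooved rail and, feeling for the angle, hold it flat on the bed, groove up and pointing straight up the slope, its lower end butted against the stop ledge; finish while still gripping it and pressing it on with light, steady pressure. Leave the try square, the wooden wedge and the hex key alone.

Things in the scene. Friction and masses are not known exactly. Their poses are not given: they have to be found in the camera images.
- angle_plate: Grey tilting angle plate on the right half of the table, bolted to the saw table (does not move): base 150 x 120 mm with a bolt lug of 17 mm more at each x end, two cheeks, and on them the steel bed. Origin on the table under the middle of the base; its x axis points (seen from above) up the slope, y along the bed, z up. A wooden arm of the saw hangs across the table 0.34 m up, at y = 14 to 51 mm.
- bed: The tilting steel bed of the angle plate with its stop ledge, locked at some tilt between 12 and 26 degrees, high side away from the robot; it does not give. Origin on its pivot, 62 mm above the table and 28 mm below the face; x points up the slope, y level along the bed, z square out of the face.
- bed_face (a point): Middle of the bed's flat working face, about 88 mm above the table; axes as the bed's. The face reaches from x = -70 mm (the ledge) to x = +80 mm and y = +-80 mm; two T-slots 8 mm wide run across it along y. The plate is 14 mm thick.
- stop_ledge (a point): Middle of the inner corner where the stop ledge meets the bed's face, 70 mm down the slope from the middle of the face; axes as the bed's. The ledge is a dark steel strip 10 mm thick along the whole low edge of the bed, standing 14 mm above the face.
- rail: The rail to be held: a planed hardwood stick 130 mm long (x), 38 mm wide (y), 36 mm high, with a groove 12 mm wide and 8 mm deep along the middle of its upper face; both ends alike; 0.12 kg. It lies on the saw table, groove up. Origin in the middle of its underside, z up through the grooved face.
- sanding_block: Wooden sanding block, a plain box 61 mm wide (x), 112 mm long (y), 34 mm high, about 0.1 kg, lying on the saw table in front of the fence. Origin in the middle of its underside.
- chip_long: Offcut 18 x 75 x 10 mm (x, y, z) lying loose on the bed, roughly along the bed's y. Origin in the middle of its underside.
- chip_mid: Offcut 14 x 70 x 8 mm (x, y, z), likewise loose on the bed.
- chip_short: Offcut 14 x 60 x 8 mm (x, y, z), likewise loose on the bed.
- try_square: Try square, 120 x 202 x 18 mm, lying on the table; to be left alone. Origin in the middle of its underside.
- wedge: Hardwood wedge, 32 x 120 x 26 mm, on the table; to be left alone.
- hex_key: Hex key, 34 x 107 x 8 mm; to be left alone.

How it is judged:
By the outcome, as a careful person would: the job done as asked, in the order asked, and still so for the second after the job is handed in, while the arm keeps its last pose, push and grip.
It also fails if it takes over 61 s, if anything falls off the work surface, if the arm or the gripper's body presses on something with over 40 N, if the wrist force passes 120 N, or if a joint passes its speed limit or range.

### The arm

A 7-joint arm with a two-finger parallel gripper is mounted at the origin on a cart in front of the work surface, level with it; the furniture and walls round the work are solid. World frame = base frame: x ahead of the robot, y to its left, z up, the work surface at z = 0. Lengths are in m, angles in rad, forces in N, time in s.
With the tool pointing down it reaches from about 0.425 to 0.825 m from the base axis. Payload 3.6 kg.
Tool frame: the origin (TCP) lies on the centre line of the jaws, within the pads' length; the fingertips stand 8 mm ahead of it and the grasp point (between the pads) lies 11 mm behind it; z points along the fingers, y is the direction in which the jaws open and shut (so a half turn about z gives the same grasp; the last joint's range is limited). The gripper opens to 93 mm and grips with 3 to 60 N. Pads are 15 mm wide; open, the fingers measure 128 mm over their backs; the gripper's body (75 mm by 188 mm) begins 65 mm behind the grasp point.
Start: joints at [-1.369, 0.615, -0.013, 1.423, 0.008, 1.103, -0.04], TCP at [0.147, 0.633, 0.227] pointing down, gripper open.
Joint ranges: [-3.12, 3.12], [-0.3, 2.06], [-1.34, 1.32], [0.26, 2.42], [-1.36, 4.5], [0.01, 1.98], [-2.84, 2.84]. Speed limits (rad/s): [2.79, 2.79, 3.14, 3.14, 3.14, 3.14, 3.14].

### API

Orientations are given as a unit quaternion [w, x, y, z].
In Python, from cell import status, read_camera, ticket gives the robot as it stands.
- The arm moves only by the tool play_rows, never from a script. Its arguments are lists of equal length, an entry for each row: "jaw": the opening, from 0 (shut) to 1 (fully open); "translation": the shift along the tool's x, y, z in cm, a list of three; "dr": the turn, a rotation vector about the tool's x, y, z in degrees, a list of three. In form: {"jaw": [jaw, ...], "translation": [[dx, dy, dz], ...], "dr": [[rx, ry, rz], ...]}. A call has exactly 8 rows; each row is the pose to reach, as a shift and turn from the pose measured when the call began, along the tool's axes at that moment; what a row does not reach only later rows make up. A row lasts 1/8 s, in which the tool goes at most 62.5 mm and 10.7 degrees, less where a joint would pass 70% of its speed; a pose out of reach is approached as far as the arm can. A call with a gripper value outside its range is refused whole. The fingers move at their own pace and stop on an object; "squeeze" is the grip in N (left out, the last holds). Time passes only in rows, so rows that repeat a pose let the fingers close, or fill a call up. It gives the time, the measured TCP pose, the force and the opening at its end, in the units of the state.
- status.sense(): the state, without advancing time (a new reading comes with each control period).
- read_camera(name): name is "side" or "top" or "wrist"; returns a dict with "img" (400x640x3 uint8, red, green, blue), "mtx" (3x3 intrinsics, pixels), "position" and "attitude" of the camera in the world. Camera axes: x right, y down, z forward; pixel columns grow to the right and rows downward; lengths in m; the calibration is good to about 2 mm. The wrist camera is an equidistant fisheye: a pixel r from the principal point sees the ray r / f radians off the axis. A picture is of the moment at which its call begins. There is no depth.
- ticket.close_job(): hands the job in, once; it reports no verdict.
The state is a dict: "clock": time; "joints": joint angles; "joint_velocities": joint speeds; "tau": joint torques, N m; "tool_pos": TCP position; "tcp_rot": TCP orientation; "ft_force": force on the tool from outside, world axes, zero at the start; "ft_torque": the same for the moment, N m; "gripper_width": opening from 0.0 (shut) to 1.0 (fully open).
Only numpy, scipy, OpenCV 4.12 (cv2) and the standard library are available. Lean on these libraries where they do the work, as an engineer would, in place of code of your own. Each camera call takes 0.05 s, during which the arm holds its last target. There are 200 camera calls.

## Working session

There is one attempt and no reset: what is moved stays moved. The work goes in short steps, Python scripts to look and compute and a tool call to move; the robot and the scene stay as the last step left them, time stands still between calls to the robot, and variables do not carry over. Pictures are saved under pics/ and viewed, about 8 in all and at most 12, crops included, and the job is handed in when it is done.

Besides the shell and the picture viewer there is one more tool, called as name(argument=value, ...) on one line, values as JSON. play_rows: Moves the arm, as the interface text tells. Its arguments: {"type":"object","properties":{"jaw":{"type":"array","items":{"type":"number"}},"translation":{"type":"array","items":{"type":"array","items":{"type":"number"}}},"dr":{"type":"array","items":{"type":"array","items":{"type":"number"}}},"squeeze":{"type":"number"}},"required":["jaw","translation","dr"]}

```bash
ls; mkdir -p pics; cat > h.py <<'E'
import numpy as np,cv2
from scipy.spatial.transform import Rotation as R
from cell import status,read_camera,ticket
def rot(q): return R.from_quat([q[1],q[2],q[3],q[0]])
def cam(n,save=None):
    c=read_camera(n)
    if save: cv2.imwrite('pics/'+save,cv2.cvtColor(c['img'],cv2.COLOR_RGB2BGR))
    return c
def crot(c):
    a=np.array(c['attitude']); return a if a.shape==(3,3) else rot(a).as_matrix()
def ray(c,u,v,fish=False):
    K=np.array(c['mtx']); x=(u-K[0,2])/K[0,0]; y=(v-K[1,2])/K[1,1]
    if fish:
        r=np.hypot(x,y); d=np.array([x/r*np.sin(r),y/r*np.sin(r),np.cos(r)]) if r>1e-9 else np.array([0,0,1.])
    else: d=np.array([x,y,1.])
    d=crot(c)@d; return np.array(c['position']),d/np.linalg.norm(d)
def onz(c,u,v,z,fish=False):
    p,d=ray(c,u,v,fish); return p+d*(z-p[2])/d[2]
def onplane(c,u,v,p0,n,fish=False):
    p,d=ray(c,u,v,fish); return p+d*(np.dot(np.array(p0)-p,n)/np.dot(d,n))
def tri(a,b):
    (p,d),(q,e)=a,b
    t=np.linalg.lstsq(np.stack([d,-e],1),q-p,rcond=None)[0]
    x,y=p+t[0]*d,q+t[1]*e; return (x+y)/2,np.linalg.norm(x-y)
E
python3 - <<'E'
from h import *
for n in ['top','side']:
    c=cam(n,n+'0.png'); print(n,c['position'],np.round(crot(c),3).tolist(),np.array(c['mtx']).round(1).tolist())
s=status.sense();print(s)
E
```

```text
pics
top [ 0.29390127 -0.07806281  1.27687988] [[-0.007, -0.985, 0.173], [-1.0, 0.009, 0.013], [-0.015, -0.173, -0.985]] [[445.4, 0.0, 323.8], [0.0, 445.4, 203.8], [0.0, 0.0, 1.0]]
side [ 0.29160241 -0.80927636  0.77151467] [[0.963, -0.168, 0.212], [-0.27, -0.637, 0.722], [0.014, -0.752, -0.659]] [[458.1, 0.0, 320.6], [0.0, 458.1, 198.7], [0.0, 0.0, 1.0]]
{'clock': 0.1, 'joints': array([-1.3684835 ,  0.61582145, -0.01260757,  1.42470962,  0.0080989 ,
        1.10340174, -0.04044443]), 'joint_velocities': array([ 4.07917776e-04, -1.80974586e-03,  2.36605518e-05, -4.20306152e-03,
        1.17432210e-03,  3.01361875e-04,  1.18010313e-03]), 'tau': array([ 1.65672202e-03, -4.60043085e+01,  2.10080096e-01, -1.66245067e+01,
       -6.11911900e-02,  1.69192400e-02,  1.11678451e-04]), 'tool_pos': array([0.1472717 , 0.63239487, 0.22560732]), 'tcp_rot': array([-1.14744732e-04,  1.14150452e-01,  9.93462814e-01, -1.13925305e-03]), 'ft_force': array([-0.68065258,  0.27265714, -0.55150521]), 'ft_torque': array([0.03236839, 0.02792876, 0.03712569]), 'gripper_width': 0.998707301306391}
```

View pics/top0.png

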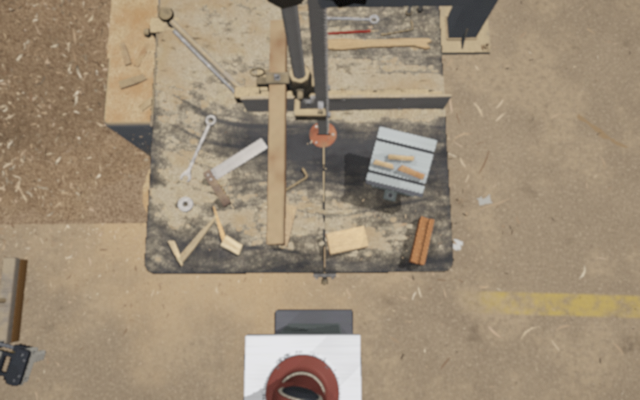

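View pics/side0.png

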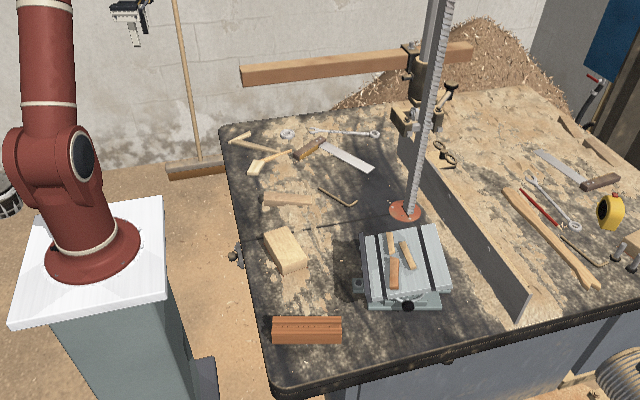

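Top view: block at about (348,240), rail (423,241), plate (402,160), beam at column 277, and the red blade insert with the blade at (322,133). The side view shows the same things: block (285,250), rail (307,330), bed (400,255).

```bash
python3 - <<'E'
from h import *
t=cam('top'); s=cam('side')
for nm,uv,z in [('block',(348,240),.034),('rail',(423,241),.036),('bed',(402,160),.088),('wedge',(290,232),.026),('hex',(296,180),.008),('disk',(322,133),0),('fence',(447,100),.05),('beam0',(277,244),.34),('tbl corner',(450,270),0)]:
    print(nm,onz(t,*uv,z).round(3))
a=cv2.resize(cv2.cvtColor(t['img'][110:275,240:460],cv2.COLOR_RGB2BGR),None,fx=3.6,fy=3.6,interpolation=cv2.INTER_CUBIC)
cv2.imwrite('pics/tc.png',a)
b=cv2.resize(cv2.cvtColor(s['img'][205:355,235:460],cv2.COLOR_RGB2BGR),None,fx=3.5,fy=3.5,interpolation=cv2.INTER_CUBIC)
cv2.imwrite('pics/sc.png',b)
E
```

```text
block [ 0.409 -0.128  0.034]
rail [ 0.404 -0.336  0.036]
bed [ 0.623 -0.278  0.088]
wedge [0.434 0.035 0.026]
hex [0.588 0.02  0.008]
disk [ 0.734 -0.057  0.   ]
fence [ 0.812 -0.421  0.05 ]
beam0 [0.374 0.034 0.34 ]
tbl corner [ 0.325 -0.416  0.   ]
```

View pics/tc.png

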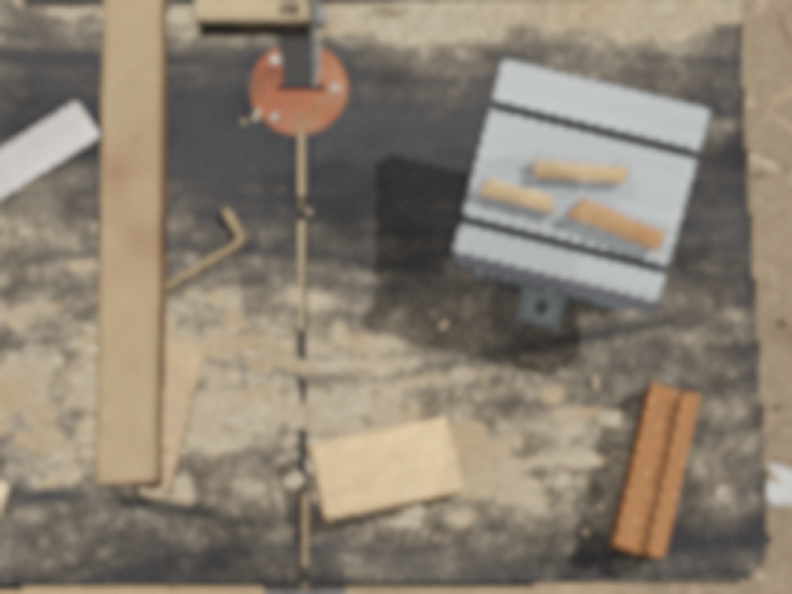

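View pics/sc.png

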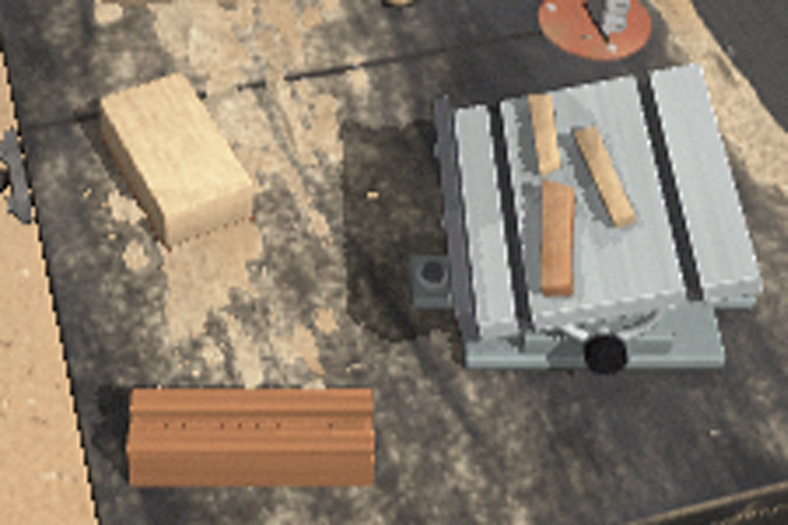

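```bash
python3 - <<'E'
from h import *
t=cam('top'); s=cam('side')
T=lambda u,v:ray(t,240+u/3.6,110+v/3.6)
S=lambda u,v:ray(s,235+u/3.5,205+v/3.5)
P={}
for n,a,b in [('hi_y+',(505,58),(697,65)),('hi_y-',(710,108),(762,285)),
 ('slotU+',(492,104),(643,78)),('slotU-',(698,154),(695,300)),('slotL+',(462,218),(497,105)),('slotL-',(666,268),(525,325)),
 ('CL y+',(480,180),(530,95)),('CS',(535,160),(580,128)),('CSb',(627,183),(632,222)),('CLongend',(663,235),(558,293)),('CLongstart',(575,203),(557,182)),
 ('blk1',(310,445),(103,100)),('blk2',(445,418),(180,75)),('blk3',(463,490),(250,185)),('blk4',(325,522),(165,212)),
 ('rail1',(700,392),(374,390)),('rail2',(652,383),(372,390))]:
    p,e=tri(T(*a),S(*b)); P[n]=p; print(n,p.round(3),round(e,4))
p=np.array([P[k] for k in ['hi_y+','hi_y-','slotU+','slotU-','slotL+','slotL-']])
n=np.linalg.svd(p-p.mean(0))[2][2]; n*=np.sign(n[2]); print('normal',n,'tilt',np.degrees(np.arccos(n[2])),'yaw',np.degrees(np.arctan2(-n[1],-n[0])), ((p-p.mean(0))@n).round(4))
print('mean',p.mean(0))
def on(u,v,z): return onz(t,240+u/3.6,110+v/3.6,z)
for nm,pts,z in [('block',[(310,445),(445,418),(463,490),(325,522)],.034),('rail',[(652,383),(700,392),(661,557),(613,547)],.036)]:
    q=np.array([on(*x,z) for x in pts]); print(nm,q.mean(0).round(4),q.round(3)[:,:2].tolist(),[np.linalg.norm(q[i]-q[i-1]).round(3) for i in range(4)])
E
```

```text
hi_y+ [ 0.713 -0.218  0.108] 0.002
hi_y- [ 0.674 -0.373  0.104] 0.0003
slotU+ [ 0.683 -0.209  0.096] 0.0015
slotU- [ 0.642 -0.365  0.092] 0.0001
slotL+ [ 0.6   -0.187  0.072] 0.0028
slotL- [ 0.558 -0.342  0.07 ] 0.0001
CL y+ [ 0.62  -0.198  0.089] 0.0076
CS [ 0.633 -0.24   0.098] 0.0067
CSb [ 0.624 -0.311  0.097] 0.0111
CLongend [ 0.579 -0.337  0.085] 0.0032
CLongstart [ 0.603 -0.27   0.093] 0.0008
blk1 [ 0.403 -0.067  0.02 ] 0.0522
blk2 [ 0.424 -0.165  0.126] 0.0256
blk3 [ 0.418 -0.188  0.048] 0.0546
blk4 [ 0.393 -0.08  -0.089] 0.0357
rail1 [ 0.464 -0.363  0.074] 0.0055
rail2 [ 0.475 -0.335  0.032] 0.0018
normal [-0.27664351  0.0518726   0.95957157] tilt 16.347643955323967 yaw -10.620043290684206 [ 0.0016  0.0004 -0.0013 -0.0015 -0.0003  0.0011]
mean [ 0.64479028 -0.28251548  0.09047722]
block [ 0.4087 -0.1259  0.034 ] [[0.428, -0.067], [0.448, -0.173], [0.392, -0.185], [0.368, -0.078]] [np.float64(0.061), np.float64(0.107), np.float64(0.058), np.float64(0.11)]
rail [ 0.4065 -0.3348  0.036 ] [[0.474, -0.334], [0.466, -0.371], [0.339, -0.335], [0.347, -0.299]] [np.float64(0.131), np.float64(0.038), np.float64(0.132), np.float64(0.037)]
```

```bash
cat >> h.py <<'E'
def down(yaw,tilt=0):
    # tool y at heading yaw+90deg(bed y), tool z down, leaned by tilt about bed y (bed x up-slope heading yaw)
    c=R.from_euler('z',yaw,degrees=True)*R.from_euler('y',-tilt,degrees=True)
    B=c.as_matrix(); return B@np.diag([-1,1,-1.])   # tool x=-bed x, y=bed y, z=-normal
def plan(rows,cur=None):
    """rows: list of (pos,Rm); prints shifts and turns in tool axes now"""
    s=status.sense(); p0=s['tool_pos']; R0=rot(s['tcp_rot']).as_matrix()
    tr=[];dr=[]
    for p,M in rows:
        tr.append((R0.T@(np.array(p)-p0)*100).round(2).tolist()); dr.append((np.degrees(R.from_matrix(R0.T@M).as_rotvec())).round(1).tolist())
    print('t',round(s['clock'],2),'p',p0.round(4)); print('"translation":',tr); print('"dr":',dr)
def path(way,n=8):
    """way: list of (pos,yaw,tilt) at equal steps -> interpolate from first to last in n rows"""
    a=np.array([[*w[0],w[1],w[2]] for w in way],float); k=np.linspace(0,len(a)-1,n+1)[1:]
    q=np.stack([np.interp(k,range(len(a)),a[:,i]) for i in range(5)],1); return [(r[:3],down(r[3],r[4])) for r in q]
E
python3 - <<'E'
from h import *
s=cam('side'); t=cam('top')
for uv in [(240,66),(240,86),(472,42)]:
    p,d=ray(s,*uv)
    for y in (.014,.051):
        k=(y-p[1])/d[1]; print(uv,y,(p+k*d).round(3))
p0=status.sense()['tool_pos']
# current tool yaw: x=-bedx => heading of bedx: 
M=rot(status.sense()['tcp_rot']).as_matrix(); yaw=np.degrees(np.arctan2(-M[1,0],-M[0,0])); print('yaw',yaw)
E
```

```text
(240, 66) 0.014 [0.37  0.014 0.389]
(240, 66) 0.051 [0.374 0.051 0.372]
(240, 86) 0.014 [0.366 0.014 0.348]
(240, 86) 0.051 [0.37  0.051 0.329]
(472, 42) 0.014 [0.86  0.014 0.387]
(472, 42) 0.051 [0.886 0.051 0.37 ]
yaw -13.107125230965035
```

```bash
python3 - <<'E'
from h import *
p0=status.sense()['tool_pos']
r=path([(p0,-13,0),((.20,.52,.38),-25,0),((.30,.39,.47),-40,0)]); plan(r)
E
```

```text
t 0.4 p [0.1474 0.6329 0.2265]
"translation": [[-1.92, -2.45, -3.84], [-3.84, -4.91, -7.67], [-5.76, -7.36, -11.51], [-7.69, -9.81, -15.35], [-10.86, -12.41, -17.6], [-14.03, -15.01, -19.85], [-17.2, -17.61, -22.1], [-20.37, -20.21, -24.35]]
"dr": [[-0.0, 0.0, 2.9], [-0.0, 0.0, 5.9], [-0.0, 0.0, 8.9], [-0.0, 0.0, 11.9], [-0.0, 0.0, 15.6], [-0.0, 0.0, 19.4], [-0.0, 0.0, 23.1], [-0.0, 0.0, 26.9]]
```

play_rows(jaw=[1, 1, 1, 1, 1, 1, 1, 1], translation=[[-1.9, -2.5, -3.8], [-3.8, -4.9, -7.7], [-5.8, -7.4, -11.5], [-7.7, -9.8, -15.4], [-10.9, -12.4, -17.6], [-14, -15, -19.9], [-17.2, -17.6, -22.1], [-20.4, -20.2, -24.4]], dr=[[0, 0, 3], [0, 0, 6], [0, 0, 9], [0, 0, 12], [0, 0, 15.5], [0, 0, 19.5], [0, 0, 23], [0, 0, 27]])

```text
clock: 1.4
tool_pos: [0.3009, 0.3887, 0.4715]
tcp_rot: [0.0, 0.344, 0.939, 0.0]
ft_force: [-0.7, 0.5, 0.0]
gripper_width: 0.997
```

```bash
python3 - <<'E'
from h import *
p0=status.sense()['tool_pos'];print(status.sense()['joints'])
r=path([(p0,-40,0),((.43,.22,.48),-52,0),((.45,.03,.48),-65,0),((.435,-.1,.42),-78,0)]); plan(r)
E
```

```text
[-1.08509128  0.21817287  0.1727872   1.3855288  -0.03720435  1.54101528
 -0.04659049]
t 1.4 p [0.3009 0.3887 0.4715]
"translation": [[-7.78, -1.7, -0.32], [-15.57, -3.4, -0.64], [-22.48, -6.19, -0.85], [-27.65, -11.15, -0.85], [-32.83, -16.1, -0.85], [-36.36, -20.48, 0.65], [-39.08, -24.56, 2.9], [-41.8, -28.65, 5.15]]
"dr": [[0.0, 0.0, 4.3], [0.0, 0.0, 8.8], [0.0, 0.0, 13.4], [0.0, 0.0, 18.3], [0.0, 0.0, 23.1], [0.0, 0.0, 28.0], [0.0, 0.0, 32.9], [0.0, 0.0, 37.8]]
```

play_rows(jaw=[1, 1, 1, 1, 1, 1, 1, 1], translation=[[-6, -1.5, -0.5], [-12, -3, -1], [-17.5, -5.5, -1], [-22.5, -9, -1], [-27.5, -13, -1], [-32, -17, -1], [-36.5, -21, -1], [-40.5, -25, -1]], dr=[[0, 0, 4.5], [0, 0, 9], [0, 0, 13.5], [0, 0, 18.5], [0, 0, 23], [0, 0, 28], [0, 0, 33], [0, 0, 38]])

```text
clock: 2.4
tool_pos: [0.4484, -0.0658, 0.4818]
tcp_rot: [0.0, 0.632, 0.775, 0.0]
ft_force: [0.6, 0.8, 0.3]
gripper_width: 0.997
```

```bash
python3 - <<'E'
from h import *
p0=status.sense()['tool_pos'];print(status.sense()['joints'])
r=path([(p0,-78.5,0),((.425,-.11,.30),-78.5,0),((.409,-.126,.12),-78.5,0)]); plan(r)
E
```

```text
[-0.39584412  0.16183141  0.61531517  1.45753774 -0.09372447  1.55057031
  0.41744874]
t 2.4 p [ 0.4484 -0.0658  0.4818]
"translation": [[-0.97, -0.8, 4.54], [-1.93, -1.6, 9.09], [-2.9, -2.4, 13.63], [-3.86, -3.2, 18.17], [-4.17, -3.68, 22.67], [-4.49, -4.16, 27.17], [-4.8, -4.64, 31.67], [-5.11, -5.11, 36.17]]
"dr": [[0.1, -0.0, 0.1], [0.1, -0.0, 0.1], [0.1, -0.0, 0.1], [0.1, -0.0, 0.1], [0.1, -0.0, 0.1], [0.1, -0.0, 0.1], [0.1, -0.0, 0.1], [0.1, -0.0, 0.1]]
```

play_rows(jaw=[1, 1, 1, 1, 1, 1, 1, 1], translation=[[-3, -1, 3.5], [-5.1, -1.5, 8], [-5.1, -2.4, 13], [-5.1, -3.2, 18], [-5.1, -3.7, 22.7], [-5.1, -4.2, 27.5], [-5.1, -4.6, 32], [-5.1, -5.1, 36]], dr=[[0, 0, 0], [0, 0, 0], [0, 0, 0], [0, 0, 0], [0, 0, 0], [0, 0, 0], [0, 0, 0], [0, 0, 0]])

```text
clock: 3.4
tool_pos: [0.4092, -0.1257, 0.1205]
tcp_rot: [0.001, 0.632, 0.775, 0.001]
ft_force: [1.3, 0.1, 0.4]
gripper_width: 1.001
```

```bash
python3 - <<'E'
from h import *
c=cam('wrist','w1.png'); print(c['position'],crot(c).round(3).tolist(),c['mtx'])
s=status.sense();print(s['tool_pos'],s['joints'],s['ft_force'])
E
```

```text
[ 0.39393675 -0.05741599  0.27871534] [[0.979, 0.196, 0.054], [0.203, -0.947, -0.248], [0.002, 0.253, -0.967]] [[309.70691629   0.         322.94441442]
 [  0.         309.70691629 200.80519122]
 [  0.           0.           1.        ]]
[ 0.40543862 -0.1248945   0.11696417] [-0.09107614  0.49190864  0.48040636  2.17695206 -0.41558976  0.56891051
  0.89963105] [-1.69734005 -0.50287746 -2.01741523]
```

View pics/w1.png

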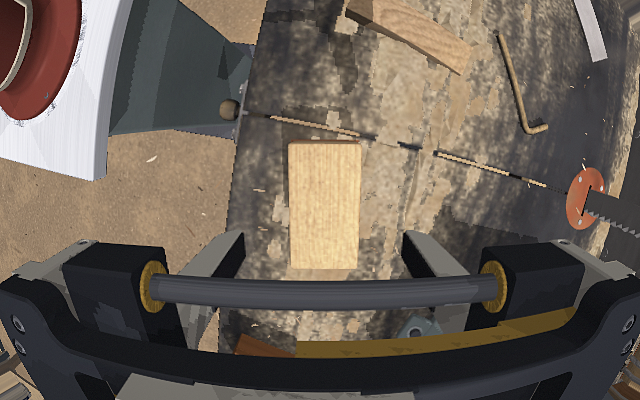

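Wrist view: block's top face has corners at about (289,145), (361,145), (291,268) and (357,269), aligned with the jaws.

```bash
python3 - <<'E'
from h import *
c=cam('wrist')
q=np.array([onz(c,*x,.034,True) for x in [(289,145),(361,145),(357,269),(291,268)]])
print(q.round(4).tolist(),q.mean(0),[np.linalg.norm(q[i]-q[i-1]).round(3) for i in range(4)])
e=q[1]-q[0]+q[2]-q[3]; f=q[0]-q[3]+q[1]-q[2]; print(np.degrees(np.arctan2(e[1],e[0])),np.degrees(np.arctan2(-f[0],f[1])))
m=q.mean(0)
p0=status.sense()['tool_pos']
plan(path([(p0,-78.5,0),((m[0],m[1],.06),-78.5,0),((m[0],m[1],.021),-78.5,0)],8))
E
```

```text
[[0.3677, -0.0795, 0.034], [0.4227, -0.0681, 0.034], [0.4442, -0.1723, 0.034], [0.3877, -0.1831, 0.034]] [ 0.40556968 -0.12574838  0.034     ] [np.float64(0.105), np.float64(0.056), np.float64(0.106), np.float64(0.058)]
11.283493087292962 11.298511312500477
t 3.5 p [ 0.4062 -0.125   0.1191]
"translation": [[-0.02, -0.01, 1.48], [-0.04, -0.02, 2.96], [-0.06, -0.03, 4.43], [-0.08, -0.04, 5.91], [-0.08, -0.04, 6.89], [-0.09, -0.03, 7.86], [-0.09, -0.02, 8.84], [-0.09, -0.02, 9.81]]
"dr": [[-0.4, -0.2, 0.1], [-0.4, -0.2, 0.1], [-0.4, -0.2, 0.1], [-0.4, -0.2, 0.1], [-0.4, -0.2, 0.1], [-0.4, -0.2, 0.1], [-0.4, -0.2, 0.1], [-0.4, -0.2, 0.1]]
```

play_rows(jaw=[1, 1, 1, 1, 1, 0.4, 0.3, 0.3], translation=[[0, 0, 3], [0, 0, 6], [0, 0, 8.5], [0, 0, 9.8], [0, 0, 9.8], [0, 0, 9.8], [0, 0, 9.8], [0, 0, 9.8]], dr=[[0, 0, 0], [0, 0, 0], [0, 0, 0], [0, 0, 0], [0, 0, 0], [0, 0, 0], [0, 0, 0], [0, 0, 0]], squeeze=25)

```text
clock: 4.5
tool_pos: [0.4061, -0.1248, 0.0217]
tcp_rot: [-0.003, 0.632, 0.775, -0.001]
ft_force: [1.2, 1.4, -0.1]
gripper_width: 0.727
```

```bash
python3 - <<'E'
from h import *
s=status.sense();print(s['tool_pos'],s['ft_force'],s['gripper_width'],s['gripper_width']*93)
E
```

```text
[ 0.40613032 -0.12481332  0.02168794] [ 1.18836497  1.39753911 -0.06918286] 0.7271366007477639 67.62370386954204
```

```bash
cat >> h.py <<'E'
YAW,TILT=-14.7,16.3
C0=np.array([.619,-.276,.0889])
def bedpose(x,y,h,spin=0,tilt=None,yaw=None,C=None):
    """TCP at bed coords (mm), tool square to bed"""
    B=(R.from_euler('z',YAW if yaw is None else yaw,degrees=True)*R.from_euler('y',-(TILT if tilt is None else tilt),degrees=True))
    p=(C0 if C is None else C)+B.as_matrix()@(np.array([x,y,h])/1000)
    return p,(B*R.from_euler('z',spin,degrees=True)).as_matrix()@np.diag([-1,1,-1.])
def interp(P,n):
    """(pos,R) list + rows per segment"""
    from scipy.spatial.transform import Slerp
    out=[]
    for (a,b,k) in zip(P[:-1],P[1:],n):
        S=Slerp([0,1],R.from_matrix([a[1],b[1]]))
        for i in range(1,k+1): out.append((np.array(a[0])+(np.array(b[0])-a[0])*i/k,S(i/k).as_matrix()))
    return out
def now():
    s=status.sense(); return s['tool_pos'],rot(s['tcp_rot']).as_matrix()
E
python3 - <<'E'
from h import *
a=now(); b=(a[0]+[0,0,.05],a[1]); 
plan(interp([a,b,((.43,-.16,.17),down(-68,3))],[2,3]))
E
```

```text
t 4.5 p [ 0.4061 -0.1248  0.0217]
"translation": [[0.01, -0.01, -2.5], [0.02, -0.02, -5.0], [-1.28, 0.5, -8.28], [-2.58, 1.03, -11.57], [-3.88, 1.56, -14.85]]
"dr": [[0.0, 0.0, -0.0], [0.0, 0.0, -0.0], [-0.2, -1.1, -3.5], [-0.4, -2.1, -7.0], [-0.5, -3.2, -10.4]]
```

play_rows(jaw=[0.3, 0.3, 0.3, 0.3, 0.3, 0.3, 0.3, 0.3], translation=[[0, 0, 0], [0, 0, 0], [0, 0, 0], [0, 0, -2], [0, 0, -5], [-1.3, 0.5, -8.5], [-2.6, 1, -12], [-3.9, 1.5, -15.5]], dr=[[0, 0, 0], [0, 0, 0], [0, 0, 0], [0, 0, 0], [0, 0, 0], [0, -1, -3.5], [0, -2, -7], [0, -3, -10.5]])

```text
clock: 5.5
tool_pos: [0.4289, -0.1604, 0.1772]
tcp_rot: [0.017, 0.558, 0.83, -0.018]
ft_force: [1.0, 0.9, -0.6]
gripper_width: 0.652
```

```bash
python3 - <<'E'
from h import *
s=status.sense();print(s['gripper_width']*93,s['ft_force'])
plan(interp([now(),((.51,-.27,.20),down(-40,10)),bedpose(-6,-104,90)],[4,4]))
E
```

```text
60.61612936238966 [ 0.98320105  0.86399953 -0.64310741]
t 5.5 p [ 0.4289 -0.1604  0.1772]
"translation": [[-3.33, 0.84, -0.42], [-6.65, 1.67, -0.84], [-9.98, 2.51, -1.26], [-13.31, 3.35, -1.68], [-16.06, 3.64, -0.89], [-18.8, 3.93, -0.1], [-21.55, 4.23, 0.69], [-24.3, 4.52, 1.48]]
"dr": [[-0.9, -1.8, -6.9], [-1.8, -3.6, -13.8], [-2.8, -5.4, -20.7], [-3.7, -7.3, -27.6], [-5.1, -8.7, -33.8], [-6.5, -10.1, -40.0], [-7.9, -11.5, -46.2], [-9.4, -12.9, -52.4]]
```

play_rows(jaw=[0.3, 0.3, 0.3, 0.3, 0.3, 0.3, 0.3, 0.3], translation=[[-3.3, 0.8, -0.4], [-6.7, 1.7, -0.8], [-10, 2.5, -1.3], [-13.3, 3.4, -1.7], [-16.1, 3.6, -0.9], [-18.8, 3.9, -0.1], [-21.6, 4.2, 0.7], [-24.3, 4.5, 1.5]], dr=[[-0.9, -1.8, -6.9], [-1.8, -3.6, -13.8], [-2.8, -5.4, -20.7], [-3.7, -7.3, -27.6], [-5.1, -8.7, -33.8], [-6.5, -10.1, -40], [-7.9, -11.5, -46.2], [-9.4, -12.9, -52.4]])

```text
clock: 6.5
tool_pos: [0.5618, -0.369, 0.1719]
tcp_rot: [0.14, 0.125, 0.982, -0.017]
ft_force: [1.2, 0.4, -0.9]
gripper_width: 0.654
```

```bash
python3 - <<'E'
from h import *
s=status.sense();print(s['joints'].round(2),s['ft_force'],s['ft_torque'])
plan(interp([now(),bedpose(-6,-104,33),bedpose(-6,-104,26)],[4,4]))
E
```

```text
[ 0.53  0.59  0.09  1.69 -0.26  0.61  2.12] [ 1.23380229  0.35176127 -0.93452343] [0.08239823 0.34606797 0.04643641]
t 6.5 p [ 0.5618 -0.369   0.1719]
"translation": [[-0.03, 0.01, 1.39], [-0.06, 0.02, 2.78], [-0.09, 0.02, 4.17], [-0.12, 0.03, 5.56], [-0.12, 0.03, 5.73], [-0.12, 0.03, 5.91], [-0.12, 0.03, 6.08], [-0.12, 0.03, 6.26]]
"dr": [[0.0, -0.0, 0.0], [0.1, -0.0, 0.1], [0.1, -0.0, 0.1], [0.1, -0.1, 0.2], [0.1, -0.1, 0.2], [0.1, -0.1, 0.2], [0.1, -0.1, 0.2], [0.1, -0.1, 0.2]]
```

play_rows(jaw=[0.3, 0.3, 0.3, 0.3, 0.3, 0.3, 0.3, 0.3], translation=[[0, 0, 1.4], [0, 0, 2.8], [-0.1, 0, 4.2], [-0.1, 0, 5], [-0.1, 0, 5.5], [-0.1, 0, 5.8], [-0.1, 0, 6.2], [-0.1, 0, 6.2]], dr=[[0, 0, 0], [0, 0, 0], [0, 0, 0], [0, 0, 0], [0, 0, 0], [0, 0, 0], [0, 0, 0], [0, 0, 0]])

```text
clock: 7.5
tool_pos: [0.5795, -0.3735, 0.1126]
tcp_rot: [0.14, 0.125, 0.982, -0.017]
ft_force: [-0.5, 0.3, -0.9]
gripper_width: 0.652
```

```bash
python3 - <<'E'
from h import *
s=status.sense();print(s['ft_force'],s['ft_torque'])
t=cam('top');sd=cam('side')
a=cv2.resize(cv2.cvtColor(sd['img'][180:330,330:480],cv2.COLOR_RGB2BGR),None,fx=4,fy=4,interpolation=cv2.INTER_CUBIC)
w=cv2.cvtColor(cam('wrist')['img'],cv2.COLOR_RGB2BGR)
cv2.imwrite('pics/a2.png',np.vstack([a[:400],cv2.resize(w,(600,375))[175:375]]))
E
```

```text
[-0.47322206  0.27412021 -0.85246339] [ 0.03910752  0.36958306 -0.03031889]
```

View pics/a2.png

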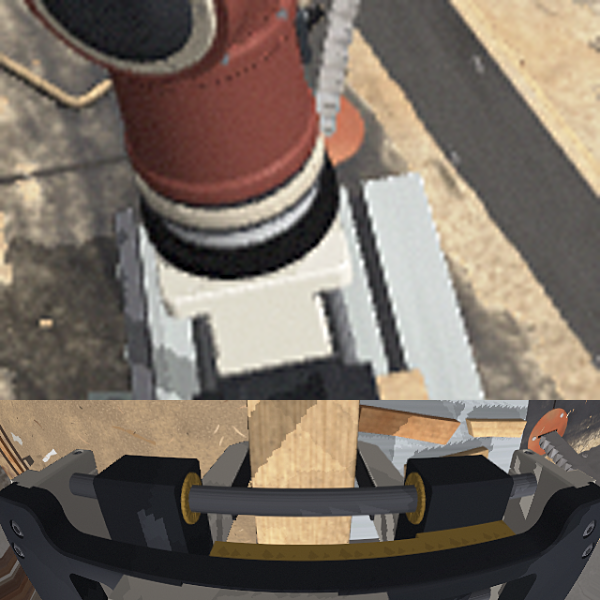

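The wrist view shows the block just to the right of the chips, with its front face clear of them. I'll feel for the face next.

play_rows(jaw=[0.3, 0.3, 0.3, 0.3, 0.3, 0.3, 0.3, 0.3], translation=[[0, 0, 0.05], [0, 0, 0.1], [0, 0, 0.15], [0, 0, 0.2], [0, 0, 0.3], [0, 0, 0.35], [0, 0, 0.4], [0, 0, 0.4]], dr=[[0, 0, 0], [0, 0, 0], [0, 0, 0], [0, 0, 0], [0, 0, 0], [0, 0, 0], [0, 0, 0], [0, 0, 0]])

```text
clock: 8.65
tool_pos: [0.5806, -0.3739, 0.1091]
tcp_rot: [0.14, 0.125, 0.982, -0.017]
ft_force: [0.3, 0.5, -1.6]
gripper_width: 0.652
```

play_rows(jaw=[0.3, 0.3, 0.3, 0.3, 0.3, 0.3, 0.3, 0.3], translation=[[0, 0, 0.05], [0, 0, 0.1], [0, 0, 0.15], [0, 0, 0.2], [0, 0, 0.25], [0, 0, 0.3], [0, 0, 0.35], [0, 0, 0.35]], dr=[[0, 0, 0], [0, 0, 0], [0, 0, 0], [0, 0, 0], [0, 0, 0], [0, 0, 0], [0, 0, 0], [0, 0, 0]])

```text
clock: 9.65
tool_pos: [0.581, -0.3741, 0.1085]
tcp_rot: [0.141, 0.125, 0.982, -0.017]
ft_force: [-8.6, 3.2, 14.7]
gripper_width: 0.657
```

```bash
python3 - <<'E'
from h import *
s=status.sense();print(s['ft_force'],s['ft_torque'])
p,M=now(); B=(R.from_euler('z',YAW,degrees=True)*R.from_euler('y',-TILT,degrees=True)).as_matrix()
print('bed coords',(B.T@(p-C0)*1000).round(1), 'tool tilt', np.degrees(np.arccos(-M[2,2])))
E
```

```text
[-8.55271344  3.22535179 14.68411771] [1.09237202 1.13707001 0.32273888]
bed coords [  -5.9 -104.5   22.2] tool tilt 16.29956740956498
```

```bash
python3 - <<'E'
from h import *
plan(interp([now(),bedpose(-6,-112,24,-8),bedpose(-6,-70,23.4,-8)],[2,6]))
E
```

```text
t 9.65 p [ 0.581  -0.3741  0.1085]
"translation": [[0.01, -0.37, -0.09], [0.02, -0.75, -0.19], [0.01, -0.05, -0.17], [0.01, 0.65, -0.16], [0.01, 1.35, -0.15], [0.01, 2.05, -0.14], [0.01, 2.75, -0.13], [0.0, 3.45, -0.12]]
"dr": [[0.1, -0.0, 4.1], [0.1, -0.0, 8.1], [0.1, -0.0, 8.1], [0.1, -0.0, 8.1], [0.1, -0.0, 8.1], [0.1, -0.0, 8.1], [0.1, -0.0, 8.1], [0.1, -0.0, 8.1]]
```

play_rows(jaw=[0.3, 0.3, 0.3, 0.3, 0.3, 0.3, 0.3, 0.3], translation=[[0, -0.4, -0.15], [0, -0.75, -0.2], [0, -0.05, -0.2], [0, 0.65, -0.15], [0, 1.35, -0.15], [0, 2.05, -0.12], [0, 2.75, -0.12], [0, 3.45, -0.12]], dr=[[0, 0, 4], [0, 0, 8], [0, 0, 8], [0, 0, 8], [0, 0, 8], [0, 0, 8], [0, 0, 8], [0, 0, 8]])

```text
clock: 10.65
tool_pos: [0.5895, -0.3401, 0.1097]
tcp_rot: [0.142, 0.193, 0.971, -0.007]
ft_force: [-0.4, -0.2, -1.1]
gripper_width: 0.654
```

```bash
python3 - <<'E'
from h import *
s=status.sense();print(s['ft_force'],s['ft_torque'])
p,M=now(); B=(R.from_euler('z',YAW,degrees=True)*R.from_euler('y',-TILT,degrees=True)).as_matrix()
print('bed coords',(B.T@(p-C0)*1000).round(1))
plan(interp([now(),bedpose(-6,-8,23.4,-8)],[8]))
E
```

```text
[-0.35294629 -0.18321797 -1.06113525] [0.10067426 0.33148239 0.05731193]
bed coords [ -5.9 -69.5  23.4]
t 10.65 p [ 0.5895 -0.3401  0.1097]
"translation": [[0.11, 0.76, 0.0], [0.21, 1.52, 0.0], [0.32, 2.28, 0.01], [0.42, 3.04, 0.01], [0.53, 3.8, 0.01], [0.63, 4.57, 0.01], [0.74, 5.33, 0.02], [0.84, 6.09, 0.02]]
"dr": [[0.0, -0.0, 0.0], [0.0, -0.0, 0.0], [0.1, -0.0, 0.1], [0.1, -0.0, 0.1], [0.1, -0.0, 0.1], [0.1, -0.0, 0.1], [0.1, -0.0, 0.1], [0.1, -0.0, 0.2]]
```

play_rows(jaw=[0.3, 0.3, 0.3, 0.3, 0.3, 0.3, 0.3, 0.3], translation=[[0.1, 0.75, 0], [0.2, 1.5, 0], [0.3, 2.3, 0], [0.4, 3, 0], [0.5, 3.8, 0], [0.6, 4.6, 0], [0.75, 5.3, 0], [0.85, 6.1, 0]], dr=[[0, 0, 0], [0, 0, 0], [0, 0, 0], [0, 0, 0], [0, 0, 0], [0, 0, 0], [0, 0, 0], [0, 0, 0]])

```text
clock: 11.65
tool_pos: [0.605, -0.28, 0.1098]
tcp_rot: [0.141, 0.193, 0.971, -0.007]
ft_force: [-0.4, -0.4, -0.2]
gripper_width: 0.655
```

```bash
python3 - <<'E'
from h import *
s=status.sense();print(s['ft_force'],s['ft_torque'])
p,M=now(); B=(R.from_euler('z',YAW,degrees=True)*R.from_euler('y',-TILT,degrees=True)).as_matrix()
print('bed coords',(B.T@(p-C0)*1000).round(1))
plan(interp([now(),bedpose(-6,68,23.4,-8)],[8]))
E
```

```text
[-0.42966761 -0.39830668 -0.2317263 ] [0.0052626 0.3469191 0.0538555]
bed coords [-6.2 -7.4 23.6]
t 11.65 p [ 0.605  -0.28    0.1098]
"translation": [[0.13, 0.93, 0.0], [0.25, 1.87, 0.01], [0.38, 2.8, 0.01], [0.51, 3.74, 0.02], [0.63, 4.67, 0.02], [0.76, 5.61, 0.03], [0.89, 6.54, 0.03], [1.02, 7.48, 0.04]]
"dr": [[0.0, -0.0, 0.0], [0.0, -0.0, 0.0], [0.1, -0.0, 0.1], [0.1, -0.0, 0.1], [0.1, -0.0, 0.1], [0.1, -0.0, 0.1], [0.1, -0.0, 0.1], [0.1, -0.0, 0.2]]
```

play_rows(jaw=[0.3, 0.3, 0.3, 0.3, 0.3, 0.3, 0.3, 0.3], translation=[[0.13, 0.95, 0], [0.25, 1.9, 0], [0.4, 2.8, 0], [0.5, 3.7, 0], [0.65, 4.7, 0], [0.75, 5.6, 0], [0.9, 6.5, 0], [1, 7.5, 0]], dr=[[0, 0, 0], [0, 0, 0], [0, 0, 0], [0, 0, 0], [0, 0, 0], [0, 0, 0], [0, 0, 0], [0, 0, 0]])

```text
clock: 12.65
tool_pos: [0.6245, -0.2064, 0.1101]
tcp_rot: [0.141, 0.193, 0.971, -0.007]
ft_force: [-0.3, -0.6, -1.4]
gripper_width: 0.658
```

```bash
python3 - <<'E'
from h import *
s=status.sense();print(s['ft_force'],s['ft_torque'])
p,M=now(); B=(R.from_euler('z',YAW,degrees=True)*R.from_euler('y',-TILT,degrees=True)).as_matrix()
print('bed coords',(B.T@(p-C0)*1000).round(1))
p,M=now()
plan(interp([now(),bedpose(-6,68,75,-8),((.46,-.20,.20),down(-40,8))],[2,6]))
E
```

```text
[-0.2632189  -0.58841146 -1.38080637] [0.04985663 0.36736596 0.03659959]
bed coords [-5.9 68.7 23.8]
t 12.65 p [ 0.6245 -0.2064  0.1101]
"translation": [[0.0, -0.03, -2.56], [0.0, -0.06, -5.12], [2.05, -0.93, -6.46], [4.1, -1.79, -7.8], [6.15, -2.66, -9.14], [8.21, -3.52, -10.47], [10.26, -4.39, -11.81], [12.31, -5.26, -13.15]]
"dr": [[0.1, -0.0, 0.1], [0.1, -0.0, 0.1], [1.1, 1.3, 2.9], [2.1, 2.5, 5.7], [3.1, 3.8, 8.5], [4.0, 5.1, 11.3], [5.0, 6.4, 14.1], [6.0, 7.7, 16.9]]
```

play_rows(jaw=[0.3, 0.3, 0.3, 0.3, 0.3, 0.3, 0.3, 0.3], translation=[[0, 0, -2.6], [0, 0, -5.1], [2, -0.9, -6.5], [4.1, -1.8, -7.8], [6.1, -2.7, -9.1], [8.2, -3.5, -10.5], [10.3, -4.4, -11.8], [12.3, -5.3, -13.1]], dr=[[0, 0, 0], [0, 0, 0], [1, 1.3, 3], [2, 2.5, 5.7], [3, 3.8, 8.5], [4, 5, 11.3], [5, 6.4, 14], [6, 7.7, 17]])

```text
clock: 13.65
tool_pos: [0.4594, -0.2, 0.1999]
tcp_rot: [0.065, 0.343, 0.937, -0.024]
ft_force: [0.6, -1.4, -1.4]
gripper_width: 0.657
```

```bash
python3 - <<'E'
from h import *
t=cam('top');s=cam('side')
a=cv2.resize(cv2.cvtColor(t['img'][110:275,290:460],cv2.COLOR_RGB2BGR),None,fx=3,fy=3,interpolation=cv2.INTER_CUBIC)
b=cv2.resize(cv2.cvtColor(s['img'][190:350,320:460],cv2.COLOR_RGB2BGR),None,fx=2,fy=3.1,interpolation=cv2.INTER_CUBIC)
h=min(a.shape[0],b.shape[0]);cv2.imwrite('pics/a3.png',np.hstack([a[:h],b[:h]]))
p,M=now();print(p)
plan(interp([now(),((.406,-.13,.12),down(-78.5,0)),((.406,-.125,.035),down(-78.5,0))],[5,3]))
E
```

```text
[ 0.45872028 -0.20047678  0.20016071]
t 13.75 p [ 0.4587 -0.2005  0.2002]
"translation": [[1.92, 0.4, 1.35], [3.84, 0.79, 2.7], [5.76, 1.19, 4.05], [7.68, 1.59, 5.4], [9.61, 1.99, 6.75], [10.11, 2.11, 9.54], [10.61, 2.24, 12.33], [11.11, 2.37, 15.12]]
"dr": [[0.5, 1.5, 7.7], [1.1, 3.1, 15.3], [1.6, 4.6, 23.0], [2.1, 6.2, 30.6], [2.7, 7.7, 38.3], [2.7, 7.7, 38.3], [2.7, 7.7, 38.3], [2.7, 7.7, 38.3]]
```

View pics/a3.png

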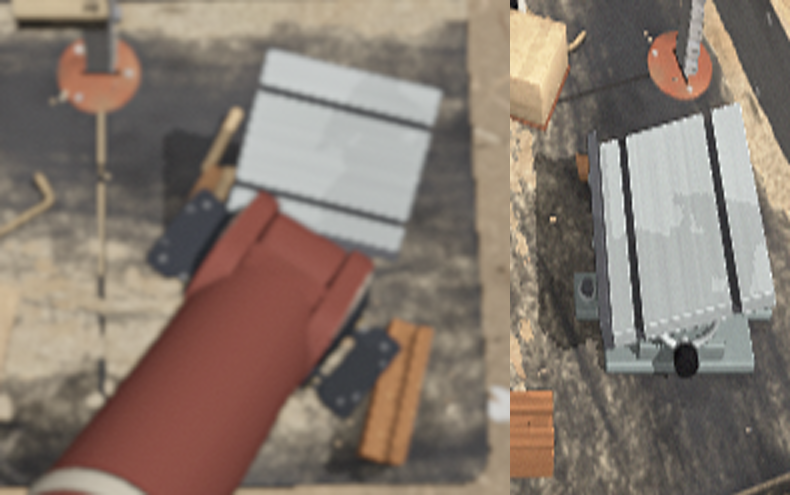

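The bed is clear: side view shows no chips on it. The chips lie on the table beside its left edge, at about (215,150) in the top crop. Next I'll lay the block down.

play_rows(jaw=[0.3, 0.3, 0.3, 0.3, 0.3, 0.3, 0.3, 0.3], translation=[[1.9, 0.4, 1.3], [3.8, 0.8, 2.7], [5.8, 1.2, 4], [7.7, 1.6, 5.4], [9.6, 2, 6.8], [10.1, 2.1, 9.5], [10.6, 2.2, 12.3], [11.1, 2.4, 15.1]], dr=[[0.5, 1.5, 7.7], [1.1, 3.1, 15.3], [1.6, 4.6, 23], [2.1, 6.2, 30.6], [2.7, 7.7, 38.3], [2.7, 7.7, 38.3], [2.7, 7.7, 38.3], [2.7, 7.7, 38.3]])

```text
clock: 14.75
tool_pos: [0.4081, -0.1248, 0.0341]
tcp_rot: [0.001, 0.632, 0.775, 0.0]
ft_force: [0.1, 0.1, -1.3]
gripper_width: 0.656
```

```bash
python3 - <<'E'
from h import *
p,M=now();print(status.sense()['ft_force'],status.sense()['gripper_width'])
plan(interp([now(),((p[0],p[1],.0215),down(-78.5,0)),((p[0],p[1],.15),down(-78.5,0))],[1,3]))
E
```

```text
[ 0.05333023  0.1486982  -1.32988051] 0.656423091856716
t 14.75 p [ 0.4081 -0.1248  0.0341]
"translation": [[0.0, -0.0, 1.26], [-0.01, 0.01, -3.02], [-0.01, 0.01, -7.3], [-0.02, 0.02, -11.59]]
"dr": [[0.1, 0.1, 0.1], [0.1, 0.1, 0.1], [0.1, 0.1, 0.1], [0.1, 0.1, 0.1]]
```

play_rows(jaw=[0.3, 0.3, 0.3, 0.3, 0.9, 0.9, 0.9, 0.9], translation=[[0, 0, 0.6], [0, 0, 1.0], [0, 0, 1.25], [0, 0, 1.27], [0, 0, 1.25], [0, 0, 1.2], [0, 0, 1.2], [0, 0, 1.2]], dr=[[0, 0, 0], [0, 0, 0], [0, 0, 0], [0, 0, 0], [0, 0, 0], [0, 0, 0], [0, 0, 0], [0, 0, 0]])

```text
clock: 15.75
tool_pos: [0.4081, -0.1248, 0.0221]
tcp_rot: [0.001, 0.632, 0.775, 0.0]
ft_force: [-0.9, 0.4, -0.4]
gripper_width: 0.901
```

```bash
python3 - <<'E'
from h import *
p,M=now();print(status.sense()['ft_force'],status.sense()['gripper_width'])
plan(interp([now(),(p+[0,0,.10],M),((.42,-.26,.18),down(-40,0)),],[3,5]))
E
```

```text
[-0.94659829  0.44177873 -0.36822704] 0.9006104653035226
t 15.75 p [ 0.4081 -0.1248  0.0221]
"translation": [[-0.01, 0.01, -3.33], [-0.01, 0.01, -6.67], [-0.02, 0.02, -10.0], [-2.72, -0.29, -11.15], [-5.41, -0.6, -12.31], [-8.11, -0.91, -13.46], [-10.81, -1.21, -14.61], [-13.51, -1.52, -15.77]]
"dr": [[0.0, -0.0, -0.0], [0.0, -0.0, -0.0], [0.0, -0.0, -0.0], [0.0, 0.0, -7.7], [0.0, 0.1, -15.4], [0.0, 0.1, -23.1], [0.1, 0.1, -30.7], [0.1, 0.1, -38.4]]
```

play_rows(jaw=[0.9, 0.9, 0.9, 0.9, 0.9, 0.9, 0.9, 0.9], translation=[[0, 0, -3.3], [0, 0, -6.7], [0, 0, -10], [-2.7, -0.3, -11.2], [-5.4, -0.6, -12.3], [-8.1, -0.9, -13.5], [-10.8, -1.2, -14.6], [-13.5, -1.5, -15.8]], dr=[[0, 0, 0], [0, 0, 0], [0, 0, 0], [0, 0, -7.7], [0, 0, -15.4], [0, 0, -23.1], [0, 0, -30.7], [0, 0, -38.4]])

```text
clock: 16.75
tool_pos: [0.4199, -0.2604, 0.1806]
tcp_rot: [0.001, 0.34, 0.94, -0.0]
ft_force: [-0.1, -0.4, -0.5]
gripper_width: 0.9
```

```bash
python3 - <<'E'
from h import *
# rail top face from top view now clear? use first fix; recheck by colour in the side view
plan(interp([now(),((.4065,-.335,.13),down(-15,0))],[5]))
E
```

```text
t 16.75 p [ 0.4199 -0.2604  0.1806]
"translation": [[-0.75, -1.32, 1.01], [-1.49, -2.63, 2.02], [-2.24, -3.95, 3.04], [-2.99, -5.27, 4.05], [-3.73, -6.59, 5.06]]
"dr": [[-0.0, 0.0, -5.0], [-0.0, 0.0, -9.9], [-0.0, 0.1, -14.9], [-0.0, 0.1, -19.8], [-0.0, 0.1, -24.8]]
```

play_rows(jaw=[0.9, 0.9, 0.9, 0.9, 0.9, 0.9, 0.9, 0.9], translation=[[-0.7, -1.3, 1], [-1.5, -2.6, 2], [-2.2, -4, 3], [-3, -5.3, 4], [-3.7, -6.6, 5.1], [-3.7, -6.6, 5.1], [-3.7, -6.6, 5.1], [-3.7, -6.6, 5.1]], dr=[[0, 0, -5], [0, 0, -10], [0, 0, -15], [0, 0, -20], [0, 0, -25], [0, 0, -25], [0, 0, -25], [0, 0, -25]])

```text
clock: 17.75
tool_pos: [0.4067, -0.3341, 0.13]
tcp_rot: [0.001, 0.128, 0.992, -0.0]
ft_force: [0.2, -0.5, 0.0]
gripper_width: 0.9
```

```bash
python3 - <<'E'
from h import *
c=cam('wrist'); im=c['img']; hsv=cv2.cvtColor(im,cv2.COLOR_RGB2HSV)
print(c['position'],now()[0])
cv2.imwrite('pics/w4.png',cv2.cvtColor(im,cv2.COLOR_RGB2BGR))
E
```

```text
[ 0.33788678 -0.31627509  0.28806072] [ 0.40666647 -0.33416056  0.12995618]
```

View pics/w4.png

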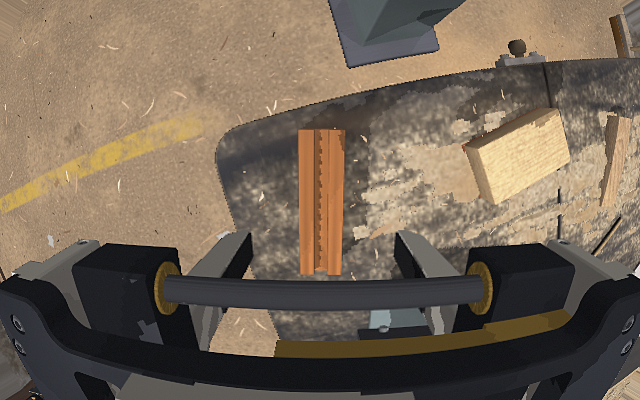

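Wrist view: rail aligned with the jaws, top-face corners at about (299,131), (344,131), (342,275) and (301,274). The block lies flat at (520,155).

```bash
python3 - <<'E'
from h import *
c=cam('wrist')
q=np.array([onz(c,*x,.036,True) for x in [(299,131),(344,131),(342,275),(301,274)]])
m=q.mean(0);print(q.round(4).tolist(),m,[np.linalg.norm(q[i]-q[i-1]).round(3) for i in range(4)])
f=q[3]-q[0]+q[2]-q[1]; print('yaw',np.degrees(np.arctan2(f[1],f[0])))
y=np.degrees(np.arctan2(f[1],f[0]))
plan(interp([now(),((m[0],m[1],.05),down(y,0)),((m[0],m[1],.022),down(y,0))],[3,2]))
E
```

```text
[[0.3409, -0.3373, 0.036], [0.3502, -0.3021, 0.036], [0.475, -0.3342, 0.036], [0.4645, -0.3704, 0.036]] [ 0.40763711 -0.33598917  0.036     ] [np.float64(0.128), np.float64(0.036), np.float64(0.129), np.float64(0.038)]
yaw -14.724108772109078
t 17.85 p [ 0.4066 -0.3343  0.1299]
"translation": [[-0.04, -0.05, 2.66], [-0.08, -0.09, 5.33], [-0.13, -0.14, 7.99], [-0.12, -0.14, 9.39], [-0.12, -0.13, 10.79]]
"dr": [[-0.0, 0.0, -0.0], [-0.0, 0.1, -0.0], [-0.0, 0.1, -0.0], [-0.0, 0.1, -0.0], [-0.0, 0.1, -0.0]]
```

play_rows(jaw=[0.9, 0.9, 0.9, 0.2, 0.2, 0.2, 0.2, 0.2], translation=[[-0.1, -0.1, 4], [-0.1, -0.1, 8], [-0.1, -0.1, 11.3], [-0.1, -0.1, 11.3], [-0.1, -0.1, 11.3], [-0.1, -0.1, 11.3], [-0.1, -0.1, 11.3], [-0.1, -0.1, 11.3]], dr=[[0, 0, 0], [0, 0, 0], [0, 0, 0], [0, 0, 0], [0, 0, 0], [0, 0, 0], [0, 0, 0], [0, 0, 0]], squeeze=30)

```text
clock: 18.85
tool_pos: [0.4079, -0.3359, 0.0176]
tcp_rot: [0.002, 0.128, 0.992, -0.001]
ft_force: [-0.5, -1.4, 0.7]
gripper_width: 0.414
```

play_rows(jaw=[0.2, 0.2, 0.2, 0.2, 0.2, 0.2, 0.2, 0.2], translation=[[0, 0, 0], [0, 0, 0], [0, 0, 0], [0, 0, 0], [0, 0, -1], [0, 0, -3], [0, 0, -6], [0, 0, -10]], dr=[[0, 0, 0], [0, 0, 0], [0, 0, 0], [0, 0, 0], [0, 0, 0], [0, 0, 0], [0, 0, 0], [0, 0, 0]])

```text
clock: 19.85
tool_pos: [0.407, -0.3352, 0.1183]
tcp_rot: [0.001, 0.128, 0.992, -0.0]
ft_force: [0.8, -0.4, -1.5]
gripper_width: 0.404
```

```bash
python3 - <<'E'
from h import *
s=status.sense();p,M=now();print(p,s['ft_force'],s['ft_torque'],s['gripper_width']*93)
plan(interp([now(),((.47,-.32,.20),down(-14.7,8)),bedpose(12,0,70)],[4,4]))
E
```

```text
[ 0.40700897 -0.33522454  0.11829554] [ 0.84951933 -0.36920882 -1.47135999] [-0.06380067 -0.04691014 -0.00469032] 37.5368359265934
t 19.85 p [ 0.407  -0.3352  0.1183]
"translation": [[-1.43, 0.77, -2.04], [-2.86, 1.54, -4.08], [-4.29, 2.3, -6.12], [-5.72, 3.07, -8.16], [-8.84, 5.08, -7.14], [-11.95, 7.09, -6.12], [-15.07, 9.11, -5.11], [-18.19, 11.12, -4.09]]
"dr": [[-0.0, -2.0, -0.0], [-0.0, -4.0, -0.0], [-0.0, -5.9, -0.0], [-0.0, -7.9, -0.0], [-0.0, -10.0, -0.0], [-0.0, -12.1, -0.0], [-0.0, -14.1, -0.0], [-0.0, -16.2, -0.0]]
```

play_rows(jaw=[0.2, 0.2, 0.2, 0.2, 0.2, 0.2, 0.2, 0.2], translation=[[-1.4, 0.8, -2], [-2.9, 1.5, -4.1], [-4.3, 2.3, -6.1], [-5.7, 3.1, -8.2], [-8.8, 5.1, -7.1], [-12, 7.1, -6.1], [-15.1, 9.1, -5.1], [-18.2, 11.1, -4.1]], dr=[[0, -2, 0], [0, -4, 0], [0, -5.9, 0], [0, -7.9, 0], [0, -10, 0], [0, -12.1, 0], [0, -14.1, 0], [0, -16.2, 0]])

```text
clock: 20.85
tool_pos: [0.6128, -0.2731, 0.1595]
tcp_rot: [0.141, 0.127, 0.982, -0.018]
ft_force: [0.9, -0.7, -1.3]
gripper_width: 0.406
```

```bash
python3 - <<'E'
from h import *
s=status.sense();print(s['ft_force'],s['ft_torque'])
plan(interp([now(),bedpose(12,0,26),bedpose(12,0,20.5)],[4,3]))
E
```

```text
[ 0.88203771 -0.70951102 -1.32270497] [0.04106218 0.35188826 0.04347923]
t 20.85 p [ 0.6128 -0.2731  0.1595]
"translation": [[0.03, -0.03, 1.09], [0.07, -0.06, 2.18], [0.1, -0.09, 3.27], [0.14, -0.12, 4.37], [0.14, -0.12, 4.55], [0.14, -0.12, 4.73], [0.14, -0.12, 4.92]]
"dr": [[0.0, 0.0, -0.0], [0.0, 0.0, -0.0], [0.0, 0.1, -0.0], [0.0, 0.1, -0.0], [0.0, 0.1, -0.0], [0.0, 0.1, -0.0], [0.0, 0.1, -0.0]]
```

play_rows(jaw=[0.2, 0.2, 0.2, 0.2, 0.2, 0.2, 0.2, 0.2], translation=[[0, 0, 1.1], [0.1, -0.1, 2.2], [0.1, -0.1, 3.3], [0.1, -0.1, 4.3], [0.1, -0.1, 4.6], [0.1, -0.1, 4.7], [0.1, -0.1, 4.9], [0.1, -0.1, 4.9]], dr=[[0, 0, 0], [0, 0, 0], [0, 0, 0], [0, 0, 0], [0, 0, 0], [0, 0, 0], [0, 0, 0], [0, 0, 0]])

```text
clock: 21.85
tool_pos: [0.625, -0.2773, 0.1124]
tcp_rot: [0.141, 0.127, 0.982, -0.018]
ft_force: [0.7, -0.4, -2.0]
gripper_width: 0.407
```

```bash
cat >> h.py <<'E'
def rep():
    s=status.sense(); p,M=now(); B=(R.from_euler('z',YAW,degrees=True)*R.from_euler('y',-TILT,degrees=True)).as_matrix()
    print('t',round(s['clock'],2),'bed',(B.T@(p-C0)*1000).round(1),'F_bed',(B.T@s['ft_force']).round(1),'T_bed',(B.T@s['ft_torque']).round(2),'T_w',s['ft_torque'].round(2),'tilt',np.degrees(np.arctan2(-M[2,0],-M[2,2])).round(2),'w',(s['gripper_width']*93).round(1))
E
python3 -c "
from h import *
rep()"
```

```text
Traceback (most recent call last):
  File "h.py", line 59, in rep
    print('t',round(s['clock'],2),'bed',(B.T@(p-C0)*1000).round(1),'F_bed',(B.T@s['ft_force']).round(1),'T_bed',(B.T@s['ft_torque']).round(2),'T_w',s['ft_torque'].round(2),'tilt',np.degrees(np.arctan2(-M[2,0],-M[2,2])).round(2),'w',(s['gripper_width']*93).round(1))
                                                                                                                                                                                                                                        ^^^^^^^^^^^^^^^^^^^^^^^^^^^^^
AttributeError: 'float' object has no attribute 'round'
```

Now descend another 4–5 mm to touch.

```bash
sed -i "s/(s\['gripper_width'\]\*93).round(1)/round(s['gripper_width']*93,1)/" h.py; python3 -c "
from h import *
rep()"
```

```text
t 21.85 bed [12.5  0.3 20.8] F_bed [ 0.2 -0.2 -2.1] T_bed [0.02 0.37 0.03] T_w [0.11 0.35 0.03] tilt 16.4 w 37.9
```

play_rows(jaw=[0.2, 0.2, 0.2, 0.2, 0.2, 0.2, 0.2, 0.2], translation=[[0, 0, 0.1], [0, 0, 0.2], [0, 0, 0.25], [0, 0, 0.3], [0, 0, 0.35], [0, 0, 0.4], [0, 0, 0.4], [0, 0, 0.4]], dr=[[0, 0, 0], [0, 0, 0], [0, 0, 0], [0, 0, 0], [0, 0, 0], [0, 0, 0], [0, 0, 0], [0, 0, 0]])

```text
clock: 22.85
tool_pos: [0.6258, -0.2775, 0.1097]
tcp_rot: [0.142, 0.127, 0.982, -0.018]
ft_force: [-4.8, 2.4, 6.5]
gripper_width: 0.405
```

```bash
python3 -c "
from h import *
rep()"
```

```text
t 22.85 bed [12.5  0.3 18. ] F_bed [-3.2  1.1  7.7] T_bed [0.09 0.92 0.  ] T_w [0.31 0.86 0.03] tilt 16.4 w 37.7
```

play_rows(jaw=[0.2, 0.2, 0.2, 0.2, 0.2, 0.2, 0.2, 0.2], translation=[[0, 0, -0.6], [-1.5, 0, -0.6], [-3, 0, -0.5], [-3, 0, -0.2], [-3, 0, 0], [-3, 0, 0.1], [-3, 0, 0.15], [-3, 0, 0.15]], dr=[[0, 0, 0], [0, 0, 0], [0, 0, 0], [0, 0, 0], [0, 0, 0], [0, 0, 0], [0, 0, 0], [0, 0, 0]])

```text
clock: 23.85
tool_pos: [0.6529, -0.2845, 0.1178]
tcp_rot: [0.141, 0.127, 0.982, -0.017]
ft_force: [-4.6, 2.4, 6.9]
gripper_width: 0.409
```

```bash
python3 -c "
from h import *
rep()"
```

```text
t 23.85 bed [41.6  0.4 17.9] F_bed [-3.   1.2  8.1] T_bed [0.22 0.87 0.02] T_w [0.42 0.79 0.08] tilt 16.34 w 38.0
```

```bash
python3 - <<'E'
from h import *
rep()
n=(R.from_euler('z',YAW,degrees=True)*R.from_euler('y',-16.2,degrees=True)).as_matrix()[:,2]
for name,off,sc,polys in [('top',(240,110),3.6,[[(492,95),(700,146),(697,165),(488,114)],[(460,209),(668,260),(664,279),(456,228)]]),
   ('side',(235,205),3.5,[[(633,85),(652,78),(704,296),(684,303)],[(488,110),(507,104),(533,322),(515,328)]])]:
    g=cv2.imread(f'pics/{name}0.png',0); c=read_camera(name)
    for pl in polys:
        m=np.zeros_like(g); cv2.fillPoly(m,[np.int32([(off[0]+u/sc,off[1]+v/sc) for u,v in pl])],255)
        v,u=np.nonzero((m>0)&(g<90)); w=(95.-g[v,u])
        q=np.array([onplane(c,a,b,C0,n) for a,b in zip(u,v)])
        # weighted principal axis
        d=q-np.average(q,axis=0,weights=w); e=np.linalg.eigh((d*w[:,None]).T@d)[1][:,2]; e*=np.sign(e[1])
        print(name,len(u),'yaw',np.degrees(np.arctan2(-e[0],e[1])).round(2),'mean',np.average(q,axis=0,weights=w).round(4))
plan(interp([now(),bedpose(40,0,24),bedpose(0,0,22),bedpose(0,0,18.5)],[1,4,2]))
E
```

```text
t 23.85 bed [41.6  0.4 17.9] F_bed [-3.   1.2  8.1] T_bed [0.22 0.87 0.02] T_w [0.42 0.79 0.08] tilt 16.34 w 38.0
top 11 yaw -14.94 mean [ 0.6608 -0.2825  0.1011]
top 34 yaw -14.55 mean [ 0.5887 -0.2179  0.0761]
side 263 yaw -15.04 mean [ 0.6571 -0.2971  0.1012]
side 249 yaw -15.11 mean [ 0.5753 -0.2697  0.0762]
t 23.95 p [ 0.6529 -0.2845  0.1178]
"translation": [[0.16, -0.04, -0.61], [1.16, -0.04, -0.56], [2.16, -0.04, -0.51], [3.16, -0.04, -0.46], [4.16, -0.04, -0.41], [4.16, -0.04, -0.23], [4.16, -0.04, -0.06]]
"dr": [[0.1, 0.0, -0.0], [0.1, 0.0, -0.0], [0.1, 0.0, -0.0], [0.1, 0.0, -0.0], [0.1, 0.0, -0.0], [0.1, 0.0, -0.0], [0.1, 0.0, -0.0]]
```

play_rows(jaw=[0.2, 0.2, 0.2, 0.2, 0.2, 0.2, 0.2, 0.2], translation=[[0.2, 0, -0.6], [1.2, 0, -0.5], [2.2, 0, -0.5], [3.2, 0, -0.4], [4.1, 0, -0.4], [4.1, 0, -0.2], [4.1, 0, 0], [4.1, 0, 0.05]], dr=[[0, 0, 0.3], [0, 0, 0.3], [0, 0, 0.3], [0, 0, 0.3], [0, 0, 0.3], [0, 0, 0.3], [0, 0, 0.3], [0, 0, 0.3]])

```text
clock: 24.95
tool_pos: [0.6152, -0.2746, 0.1065]
tcp_rot: [0.141, 0.129, 0.981, -0.017]
ft_force: [-3.6, 1.5, 7.2]
gripper_width: 0.404
```

```bash
python3 -c "
from h import *
rep()"
```

```text
t 24.95 bed [ 1.1  0.4 18.1] F_bed [-1.7  0.5  8. ] T_bed [ 0.05  0.83 -0.02] T_w [ 0.26  0.79 -0.  ] tilt 16.37 w 37.6
```

play_rows(jaw=[0.2, 0.2, 0.2, 0.2, 0.2, 0.2, 0.2, 0.2], translation=[[0.1, 0, 0.08], [0.2, 0, 0.08], [0.3, 0, 0.08], [0.4, 0, 0.08], [0.5, 0, 0.08], [0.55, 0, 0.08], [0.6, 0, 0.08], [0.6, 0, 0.08]], dr=[[0, 0.2, 0], [0, 0.2, 0], [0, 0.2, 0], [0, 0.2, 0], [0, 0.2, 0], [0, 0.2, 0], [0, 0.2, 0], [0, 0.2, 0]])

```text
clock: 25.95
tool_pos: [0.612, -0.2741, 0.1056]
tcp_rot: [0.142, 0.129, 0.981, -0.018]
ft_force: [1.4, -0.1, 5.9]
gripper_width: 0.404
```

```bash
python3 -c "
from h import *
rep()"
```

```text
t 25.95 bed [-2.3  0.  18. ] F_bed [3.  0.2 5.2] T_bed [-0.04 -0.21  0.07] T_w [-0.11 -0.19  0.06] tilt 16.47 w 37.6
```

play_rows(jaw=[0.2, 0.2, 0.2, 0.2, 0.2, 0.2, 0.2, 0.2], translation=[[0.2, 0, 0.08], [0.3, 0, 0.08], [0.4, 0, 0.08], [0.5, 0, 0.08], [0.5, 0, 0.08], [0.5, 0, 0.08], [0.5, 0, 0.08], [0.5, 0, 0.08]], dr=[[0, 0.2, 0], [0, 0.2, 0], [0, 0.2, 0], [0, 0.2, 0], [0, 0.2, 0], [0, 0.2, 0], [0, 0.2, 0], [0, 0.2, 0]])

```text
clock: 26.95
tool_pos: [0.6095, -0.2738, 0.1048]
tcp_rot: [0.143, 0.129, 0.981, -0.018]
ft_force: [1.1, 0.3, 5.9]
gripper_width: 0.404
```

```bash
python3 - <<'E'
from h import *
rep()
a=cam('side')['img'][200:300,340:460]; w=cam('wrist')['img']
a=cv2.resize(a,None,fx=4.5,fy=4.5,interpolation=cv2.INTER_CUBIC)[:,:,::-1]
cv2.imwrite('pics/a5.png',np.hstack([a,cv2.resize(w,(720,450))[:,240:500,::-1]]))
E
```

```text
t 26.95 bed [-4.9 -0.3 18. ] F_bed [2.6 0.6 5.4] T_bed [-0.   -0.15  0.09] T_w [-0.06 -0.14  0.08] tilt 16.55 w 37.6
```

View pics/a5.png

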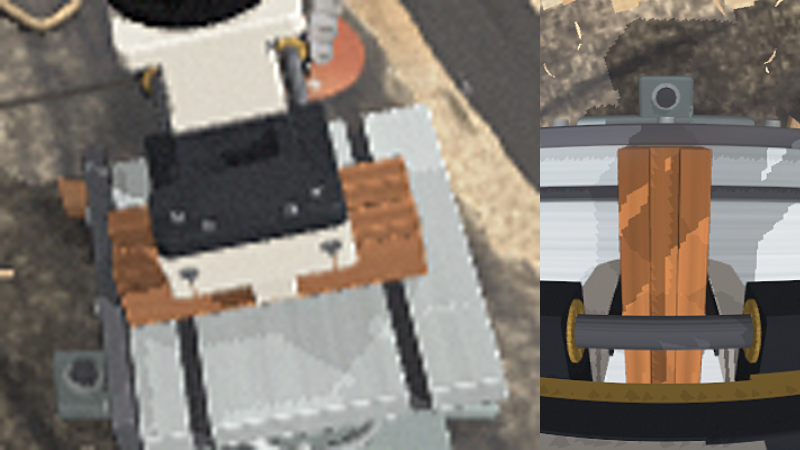

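The rail lies flat and square, with its lower end just short of the dark ledge strip (wrist crop, row 148). I'll slide on until it butts.

play_rows(jaw=[0.2, 0.2, 0.2, 0.2, 0.2, 0.2, 0.2, 0.2], translation=[[0.3, 0, 0.08], [0.4, 0, 0.08], [0.5, 0, 0.08], [0.6, 0, 0.08], [0.6, 0, 0.08], [0.6, 0, 0.08], [0.6, 0, 0.08], [0.6, 0, 0.08]], dr=[[0, 0.4, 0], [0, 0.4, 0], [0, 0.4, 0], [0, 0.4, 0], [0, 0.4, 0], [0, 0.4, 0], [0, 0.4, 0], [0, 0.4, 0]])

```text
clock: 28.05
tool_pos: [0.6086, -0.2737, 0.1048]
tcp_rot: [0.144, 0.128, 0.981, -0.019]
ft_force: [6.0, -0.7, 3.7]
gripper_width: 0.411
```

```bash
python3 -c "
from h import *
rep()"
```

```text
t 28.05 bed [-5.8 -0.4 18.3] F_bed [6.8 0.8 1.9] T_bed [ 0.13 -1.02  0.05] T_w [-0.15 -1.02  0.09] tilt 16.73 w 38.2
```

play_rows(jaw=[0.2, 0.2, 0.2, 0.2, 0.2, 0.2, 0.2, 0.2], translation=[[0.35, 0, 0.12], [0.3, 0, 0.15], [0.25, 0, 0.15], [0.25, 0, 0.15], [0.25, 0, 0.15], [0.25, 0, 0.15], [0.25, 0, 0.15], [0.25, 0, 0.15]], dr=[[0, 0.5, 0], [0, 0.5, 0], [0, 0.5, 0], [0, 0.5, 0], [0, 0.5, 0], [0, 0.5, 0], [0, 0.5, 0], [0, 0.5, 0]])

```text
clock: 29.05
tool_pos: [0.6088, -0.2737, 0.1046]
tcp_rot: [0.142, 0.128, 0.981, -0.019]
ft_force: [2.0, -0.1, 8.1]
gripper_width: 0.406
```

```bash
python3 -c "
from h import *
rep()"
```

```text
t 29.05 bed [-5.7 -0.4 18. ] F_bed [4.2 0.4 7.2] T_bed [ 0.17 -0.28  0.04] T_w [ 0.08 -0.31  0.08] tilt 16.52 w 37.8
```

play_rows(jaw=[0.2, 0.2, 0.2, 0.2, 0.2, 0.2, 0.2, 0.2], translation=[[0.22, 0, 0.11], [0.22, 0, 0.11], [0.22, 0, 0.11], [0.22, 0, 0.11], [0.22, 0, 0.11], [0.22, 0, 0.11], [0.22, 0, 0.11], [0.22, 0, 0.11]], dr=[[0, 0.3, 0], [0, 0.3, 0], [0, 0.3, 0], [0, 0.3, 0], [0, 0.3, 0], [0, 0.3, 0], [0, 0.3, 0], [0, 0.3, 0]])

```text
clock: 30.05
tool_pos: [0.6088, -0.2737, 0.1046]
tcp_rot: [0.142, 0.128, 0.981, -0.02]
ft_force: [0.9, 0.5, 8.5]
gripper_width: 0.408
```

```bash
python3 - <<'E'
from h import *
rep()
s=cam('side')['img']; w=cam('wrist')['img']
a=cv2.resize(s[180:330,230:450],None,fx=2.4,fy=2.4,interpolation=cv2.INTER_CUBIC)[:,:,::-1]
b=cv2.resize(w[20:280,160:480],None,fx=1.65,fy=1.65,interpolation=cv2.INTER_CUBIC)[:,:,::-1]
t=cam('top')['img'];t=cv2.resize(t[110:275,280:400],None,fx=2.1,fy=2.18,interpolation=cv2.INTER_CUBIC)[:,:,::-1]
h=360; c=np.hstack([a[:h],t[:h]]) ; d=cv2.resize(b[40:280],(c.shape[1],240*c.shape[1]//b.shape[1]))[:240]
cv2.imwrite('pics/a6.png',np.vstack([c,d])); print(c.shape,d.shape)
rep()
E
```

```text
t 30.05 bed [-5.7 -0.4 18. ] F_bed [3.1 0.7 8. ] T_bed [ 0.23 -0.22  0.  ] T_w [ 0.16 -0.27  0.06] tilt 16.47 w 38.0
(360, 780, 3) (240, 780, 3)
t 30.2 bed [-5.7 -0.4 18. ] F_bed [3.1 0.3 7.6] T_bed [ 0.2  -0.26 -0.01] T_w [ 0.12 -0.31  0.05] tilt 16.47 w 37.8
```

View pics/a6.png

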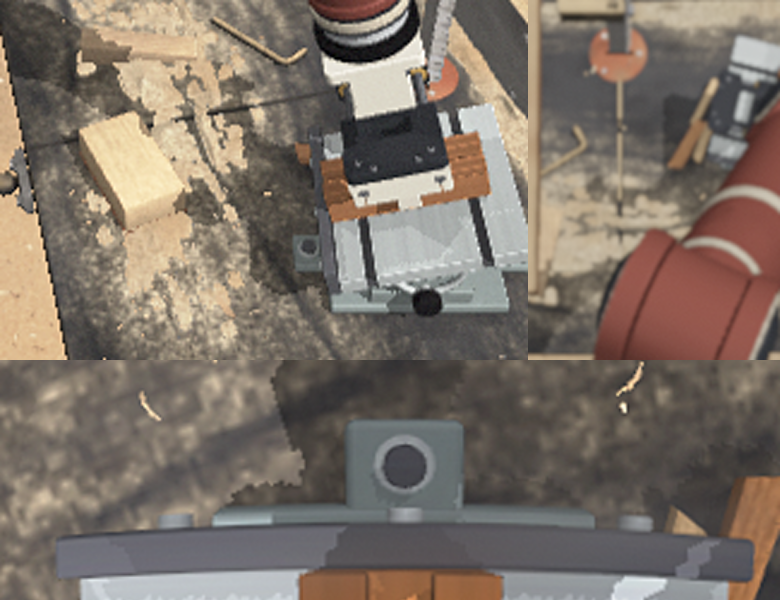

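The rail's lower end meets the ledge with no gap (wrist crop, row 572). Block, wedge and hex key lie flat in place, and the chips are off the bed. Forces are steady, so I'm handing in.

```bash
python3 -c "
from h import *
print(ticket.close_job()); rep()"
```

```text
the job is handed in; nothing more can be done
None
the job is handed in; nothing more can be done
```

I handed the job in at about 30.2 s of the 61 s allowed. The task looks complete by my checks, but the hand-in reports no verdict.

**What was done:**
- **Sweep:** I swept all three offcuts off the left side of the bed with the sanding block. They dropped onto the table beside the plate.
- **Block:** It is back flat at its original spot.
- **Rail:** I felt for the bed with light touches along the slope. The rail is now held on the bed, groove up, with its lower end against the stop ledge. It is still gripped at 30 N and lightly pressed.

**Last checks:**
- **Pressure:** The readings were steady at about 8 N square to the bed (about 10 N allowing for the rail's weight and sensor offset) and about 3 N toward the ledge. The tool sat at x = −5.7 mm on the bed, where −5 mm was expected.
- **Ledge contact:** The rail stopped moving and the push toward the ledge rose from 2.6 N to 6.8 N. The wrist view shows no gap at the ledge.
- **Left alone:** In the last picture the wedge and hex key looked undisturbed. The try square was outside that picture, but the arm never worked near it.

**What disagreed:**
- **Tilt:** The bed's tilt is about 16.3° from the cameras and about 16.0–16.2° from the touches. The tool itself read 16.5° at the end. I expect the rail to settle flat in the grip, but I did not measure that separately.
- **Bed height:** The cameras put the face about 5 mm lower than the nominal geometry. Touch confirmed the nominal height to within 0.5 mm.
- **Offcuts:** In the last pictures I saw them beside the bed, but I could not rule out one leaning against its edge.

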